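# Crank the board lift up to the gauge

## Task

Fit the loose crank handle fully home on the lift's slanted shaft and wind the lift with it until the top of the platform is level with the top of the red pointer on its height gauge. Leave the crank on the shaft, and do not move the pointer or disturb the other things on the bench.

Things in the scene. Friction and masses are not known exactly. Their poses are not given: they have to be found in the camera images.
- gearhead: blue gear housing at the robot's end of the grey screw lift. Origin: on the drive shaft's axis, at the flat steel shoulder (34 mm diameter) round its foot, 100 mm above the table. z points out along the shaft, which leans 26 degrees from vertical towards the lift's -x side (the robot). This frame does not turn with the shaft. Clockwise turning, seen looking down onto the shaft's end, raises the platform 20 mm a turn
- shaft_end (a point): end of the shaft, 31 mm out along z from the shoulder: a 24 mm long steel square, 14 mm across flats, topped by a 7 mm cone (13.6 to 8 mm diameter). Which way its flats face varies and is in no frame: press the crank on lightly (about 4 N) and turn it, up to 90 degrees, until it drops over the square. The shaft stays where it is left and takes about 0.25 N m to turn
- crank: loose crank handle, about 0.4 kg, first standing upright on its hub on the table. Origin: centre of the socket mouth in the hub's underside; z up through the hub, x towards the knob. Hub 36 x 36 mm, 40 mm tall; square socket, sides along x and y, 17 mm wide, 34 mm deep: fits the shaft's square with about 14 degrees of play each way, fully home when the hub's underside meets the shoulder
- arm (a point): on the crank: middle of the arm's top, z = 50 mm, x = 35 mm. Steel arm on the hub, z = 40 to 50 mm, from x = -40 to 85 mm, 22 mm wide, with a counterweight 36 mm wide at x = -47 to -21 mm, up to z = 56 mm
- grip_block (a point): on the crank: yellow block on top of the arm, in line with the socket, 22 x 22 mm with sides along the crank's x and y, z = 50 to 84 mm; the point is on its axis at z = 68 mm. Hold here to fit the crank
- knob (a point): on the crank: red round sleeve that spins freely on its pin, parallel to the hub at x = 70 mm, 24 mm diameter, z = 52 to 102 mm; the point is on its axis at z = 78 mm. Hold here to wind, leading it round a circle of 70 mm radius about the shaft's axis; the hand need not turn with it
- platform_edge (a point): point on the top face of the lift's aluminium platform (170 x 180 x 10 mm, carrying a circuit board), at its -y edge above the red band, opposite the gauge's pointer. Its height is what matters
- pointer_tip (a point): top face of the red pointer on the gauge post at the platform's -x, -y corner: the set height, 16 to 46 mm above the platform's top at the start. The pointer is held by friction: do not move it
- bin: bystander: open blue plastic parts bin, 120 x 150 x 55 mm; origin at the centre of its underside
- spray: bystander: standing spray can, 66 mm diameter, 190 mm tall, green cap; origin at the centre of its underside
- driver: bystander: screwdriver with yellow handle, 190 mm, lying
- pliers: bystander: red-handled pliers, 175 mm, lying
- tape: bystander: roll of yellow tape lying flat, 100 mm diameter, 25 mm high; origin at the centre of its underside
- spool: bystander: grey solder spool standing on its flange, 60 mm diameter, 50 mm high; origin at the centre of its underside
- meter: bystander: orange multimeter lying flat, 150 x 75 x 32 mm; origin at the centre of its underside
Things that resemble listed ones, but are neither listed nor needed, are in the scene too. Leave any green or pink look-alike of the crank alone.

How it is judged:
By the outcome, as a careful person would: the job done as asked, in the order asked, and still so for the second after the job is handed in, with the robot touching nothing.
It also fails if it takes over 64 s, if anything falls off the work surface, if the arm or the gripper's body presses on something with over 40 N, if the wrist force passes 120 N, or if a joint passes its speed limit or range.

## Robot

A 7-joint arm with a two-finger parallel gripper is mounted at the origin on the work surface. World frame = base frame: x ahead of the robot, y to its left, z up, the work surface at z = 0. Lengths are in m, angles in degrees, forces in N, time in s.
With the tool pointing down it reaches from about 0.425 to 0.875 m from the base axis. Payload 4.7 kg.
Tool frame: the origin (TCP) lies midway between the tips of the shut fingers; the grasp point (between the pads) lies 19 mm behind it; z points along the fingers, y is the line along which they close (so a half turn about z gives the same grasp; the last joint's range is limited). The gripper opens to 87 mm and grips with 3 to 60 N. Pads are 19 mm wide; open, the fingers measure 117 mm over their backs; the gripper's body (75 mm by 190 mm) begins 51 mm behind the grasp point.
Start: joints at [67.615, 18.392, -4.016, 83.108, 1.295, 78.541, -3.26], TCP at [0.256, -0.597, 0.223] pointing down, gripper open.
Joint ranges: [-163.93, 163.93], [-17.29, 119.83], [-79.2, 71.16], [3.27, 140.29], [-89.18, 269.18], [5.43, 117.66], [-154.24, 154.24]. Speed limits (degrees/s): [147.25, 147.25, 180, 180, 180, 180, 180].

## Interface

Orientations are given as [roll, pitch, yaw] about the fixed x, y, z axes, in that order (R = Rz(yaw) Ry(pitch) Rx(roll)).
In Python, from cell import env, viewer, boxes_of, masks_of gives the robot as it stands. The module is installed in compiled form; this text tells all that it offers.
- The arm moves only by the tool apply_moves, never from a script. Its argument "moves" is a list of rows, each a list of 7 numbers: the shift along the tool's x, y, z scaled (see below), then the turn, a rotation vector about the tool's x, y, z scaled (see below), then the opening, from 0 (shut) to 1 (fully open). A call has 1 to 20 rows; each row is the pose to reach, as a shift and turn from the pose commanded when the call began, along the tool's axes at that moment; what a row does not reach only later rows make up. The controller multiplies each number of a shift by 0.2 m and each number of a turn by 1.5 rad. A row lasts 1/10 s, in which the tool goes at most 50 mm and 8.59 degrees, less where a joint would pass 70% of its speed; a pose out of reach is approached as far as the arm can. A call with a number of a shift or a turn outside -1 to 1 is refused whole. A call with a gripper value outside its range is refused whole. The fingers move at their own pace and stop on an object; "grip_force" is the grip in N (left out, the last holds). Time passes only in rows, so rows that repeat a pose let the fingers close. It gives the time, the measured TCP pose, the force, the opening and the grip force at its end, in the units of the state.
- env.get_obs(): the state, without advancing time (a new reading comes with each control period).
- viewer.read_camera(name): name is "side" or "top"; returns the picture (420x560x3 uint8, red, green, blue); there is no depth.
- viewer.get_calibration(name): a dict with "fov_y" (degrees; the focal length in pixels is half the picture's height over the tangent of half this angle, whatever the lens; pixels are square), "cx", "cy" (the principal point, pixels), "position" and "orientation" of the camera in the world. Camera axes: x right, y up, looking along -z (the intrinsics and any distortion apply to the point x, -y, -z); pixel columns grow to the right and rows downward; lengths in m; the calibration is good to about 2 mm. A picture is of the moment at which its call begins. get_calibration takes no time and is no camera call.
- env.sign_off(): hands the job in; it is judged then, once.
Trained networks look in the newest picture that a camera, given by its name, has taken for a name from the list of things; names that differ only in an ending like _2 or _b are one class to them, and where a whole thing is asked for, a point or a joint stands for the part that bears it (a point fixed in the world has none). Each returns a list of dicts, best first, with "conf" (0 to 1); they miss things now and then, are a little off and sometimes report something else, mostly with a low value. They report only what shows in the picture. A call takes as long as a camera call. They do not tell look-alikes from the thing itself.
- boxes_of(camera, target): "location" ([column, row] in pixels, amid what is visible of it).
- masks_of(camera, target): "pixels" (420x560 bool, what is visible of it) and "location" ([column, row] in pixels, amid what is visible of it).
The state is a dict: "time_s": time; "qpos": joint angles; "joint_velocities": joint speeds; "effort": joint torques, N m; "tool_pos": TCP position; "tool_rot": TCP orientation; "force": force on the tool from outside, world axes, zero at the start; "wrist_torque": the same for the moment, N m; "grip_width": finger opening in m; "grasp_force": force on a finger pad.
Only numpy, scipy, OpenCV 4.12 (cv2) and the standard library are available. Lean on these libraries where they do the work, as an engineer would, in place of code of your own. Each camera call takes 0.05 s, during which the arm holds its last target. There are 200 camera calls.

## Working session

There is one attempt and no reset: what is moved stays moved. The work goes in short steps, Python scripts to look and compute and a tool call to move; the robot and the scene stay as the last step left them, time stands still between calls to the robot, and variables do not carry over. Pictures are saved under pics/ and viewed, at most 10 in all, crops included, and the job is handed in when it is done.

Besides the shell and the picture viewer there is one more tool, called after "Call:" as name(argument=value, ...) on one line, values as JSON. apply_moves: Moves the arm, as the interface text tells. Shifts and turns lie within -1 to 1; 1 stands for 0.2 m of shift or 1.5 rad of turn. Its arguments: {"type":"object","properties":{"moves":{"type":"array","items":{"type":"array","items":{"type":"number","minimum":-1,"maximum":1}}},"grip_force":{"type":"number"}},"required":["moves"]}

```bash
mkdir -p pics; ls; cat > h.py <<'E'
import numpy as np, cv2
from scipy.spatial.transform import Rotation as R
from cell import env, viewer, boxes_of, masks_of
def snap(n,f):
    im=viewer.read_camera(n); cv2.imwrite(f'pics/{f}.png',im[:,:,::-1]); return im
E
python3 - <<'E'
from h import *
for n in ('side','top'):
    im=snap(n,n+'0'); print(n,viewer.get_calibration(n))
    for t in ('gearhead','shaft_end','crank','arm','grip_block','knob','platform_edge','pointer_tip'):
        print(t,[(np.round(d['location'],1).tolist(),round(d['conf'],2)) for d in boxes_of(n,t)[:4]])
a=cv2.imread('pics/side0.png');b=cv2.imread('pics/top0.png')
print(env.get_obs())
E
```

```text
pics
side {'fov_y': 53.314777183096545, 'cx': 283.734549333268, 'cy': 217.74794100825918, 'position': array([ 0.27787757, -1.01388858,  1.24886222]), 'orientation': array([ 42.15323886,   1.03417024, -15.07675063])}
gearhead [([305.5, 203.2], 0.52)]
shaft_end [([307.2, 203.0], 0.75)]
crank [([287.4, 256.4], 0.93), ([300.1, 289.0], 0.8), ([361.9, 247.8], 0.74), ([257.5, 312.0], 0.54)]
arm [([295.4, 288.9], 0.88), ([281.8, 258.1], 0.82), ([364.8, 245.8], 0.74), ([255.4, 312.2], 0.52)]
grip_block [([294.4, 287.8], 0.71), ([360.4, 251.2], 0.68), ([281.5, 256.8], 0.65), ([257.2, 309.7], 0.45)]
knob [([363.4, 244.2], 0.91), ([298.5, 284.8], 0.67), ([284.3, 257.6], 0.63), ([256.6, 311.7], 0.48)]
platform_edge [([348.5, 199.2], 0.9), ([353.0, 289.4], 0.28)]
pointer_tip []
top {'fov_y': 44.691892340041626, 'cx': 282.505645877213, 'cy': 210.32256883937603, 'position': array([0.3525249 , 0.00250026, 1.53792202]), 'orientation': array([  7.27454768,  -0.32733372, -88.28604607])}
gearhead [([264.6, 179.5], 0.7)]
shaft_end [([265.3, 178.3], 0.9)]
crank [([376.0, 228.5], 0.94), ([343.6, 134.5], 0.6
[... 493 characters left out ...]
s': 0.9, 'qpos': array([67.61644776, 18.39028105, -4.01898737, 83.10655858,  1.2946881 ,
       78.54193325, -3.2597276 ]), 'joint_velocities': array([-0.01348709, -0.06384316, -0.05809856,  0.03199707,  0.05528419,
        0.04739542, -0.04934658]), 'effort': array([ 2.38117455e-04, -4.91083181e+01, -4.03190162e-01, -3.12768960e+01,
       -6.38501183e-02,  3.36798804e-02,  2.15208570e-05]), 'tool_pos': array([ 0.25598516, -0.59749506,  0.22261426]), 'tool_rot': array([1.79993645e+02, 1.54404626e-03, 2.31952766e+01]), 'force': array([-0.45004805,  0.10957803,  0.3350366 ]), 'wrist_torque': array([-0.04303458,  0.00491527, -0.01791229]), 'grasp_force': 0.0, 'grip_width': 0.08702380105884076}
```

View pics/side0.png

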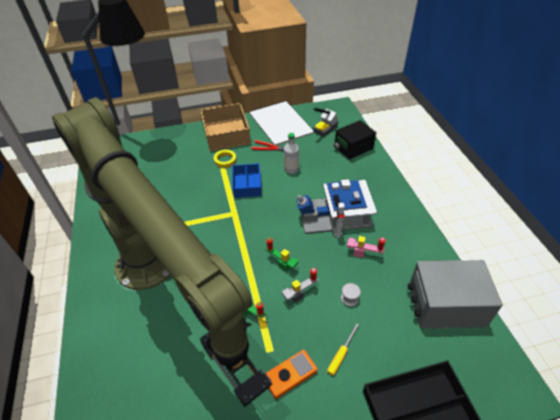

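View pics/top0.png

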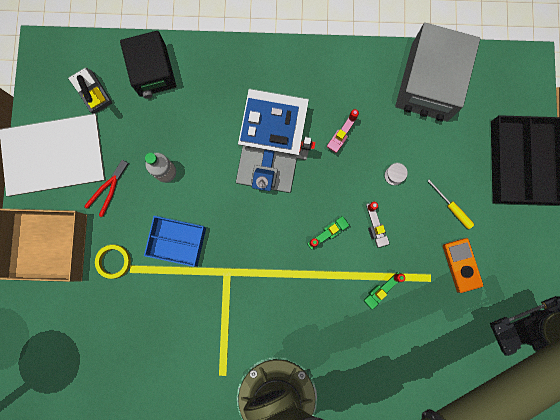

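The side view shows the steel (real) crank at about (300,289), knob (313,273), gearhead at (306,205). In the top view the crank is at (377,225), knob (373,207), and the shaft at (262,182).

```bash
cat >> h.py <<'E'
def cam(n):
    c=viewer.get_calibration(n); f=210/np.tan(np.radians(c['fov_y']/2))
    return c,f,R.from_euler('xyz',c['orientation'],degrees=True)
def ray(n,uv):
    c,f,r=cam(n); d=r.apply([(uv[0]-c['cx'])/f,-(uv[1]-c['cy'])/f,-1]); return c['position'],d/np.linalg.norm(d)
def proj(n,p):
    c,f,r=cam(n); q=r.inv().apply(np.array(p)-c['position']); return np.array([c['cx']-f*q[...,0]/q[...,2],c['cy']+f*q[...,1]/q[...,2]]).T
def tri(us,ut):
    (a,d),(b,e)=ray('side',us),ray('top',ut)
    s=np.linalg.lstsq(np.c_[d,-e],b-a,rcond=None)[0]; p,q=a+s[0]*d,b+s[1]*e
    return (p+q)/2,np.linalg.norm(p-q)
def onz(n,uv,z):
    a,d=ray(n,uv); return a+d*(z-a[2])/d[2]
def crop(im,x,y,w,h,s): return cv2.resize(im[y:y+h,x:x+w],None,fx=s,fy=s,interpolation=cv2.INTER_CUBIC)
E
python3 - <<'E'
from h import *
a=cv2.imread('pics/side0.png');b=cv2.imread('pics/top0.png')
o=np.vstack([np.hstack([crop(a,275,255,50,50,6),crop(a,290,170,83,50,6)]),np.hstack([crop(b,350,195,50,50,6),crop(b,235,145,83,50,6)])])
cv2.imwrite('pics/crops.png',o)
for n,im,(x,y) in (('side',a,(300,289)),('top',b,(377,225))):
    hsv=cv2.cvtColor(im,cv2.COLOR_BGR2HSV).astype(int); H,S,V=hsv[...,0],hsv[...,1],hsv[...,2]
    w=np.zeros(H.shape,bool); w[y-28:y+22,x-20:x+25]=1
    for nm,m in (('red',((H<8)|(H>172))&(S>130)),('yel',(H>20)&(H<36)&(S>130)&(V>110))):
        v,u=np.nonzero(m&w); print(n,nm,len(u),u.mean(),v.mean(),u.min(),u.max(),v.min(),v.max())
    m=masks_of(n,'shaft_end')[0]; print(m['location'],m['conf'],m['pixels'].sum())
    for t in ('gearhead','platform_edge','pointer_tip','crank'):
        for m in masks_of(n,t)[:2]:
            v,u=np.nonzero(m['pixels']);print(n,t,m['conf'],m['location'],u.min(),u.max(),v.min(),v.max())
E
```

```text
side red 47 313.06382978723406 274.6595744680851 310 316 270 280
side yel 56 295.67857142857144 284.2857142857143 292 299 280 288
[305.1, 203.3] 0.83 244
side gearhead 0.68 [304.7, 203.4] 297 313 195 214
side platform_edge 0.74 [268.1, 148.1] 253 283 141 150
side platform_edge 0.63 [351.0, 199.9] 323 375 180 217
side crank 0.8 [363.0, 249.1] 348 384 237 256
side crank 0.77 [301.8, 286.8] 283 317 268 302
top red 58 372.2413793103448 206.32758620689654 368 377 202 210
top yel 61 380.26229508196724 229.0655737704918 374 385 225 233
[263.7, 179.0] 0.77 421
top gearhead 0.9 [265.3, 179.2] 252 274 168 190
top platform_edge 0.95 [275.9, 121.8] 238 307 89 154
top pointer_tip 0.59 [310.7, 147.8] 302 314 142 150
top pointer_tip 0.33 [262.2, 177.3] 252 273 168 190
top crank 0.8 [329.9, 235.0] 308 348 216 248
top crank 0.78 [380.1, 289.6] 364 404 273 308
```

View pics/crops.png

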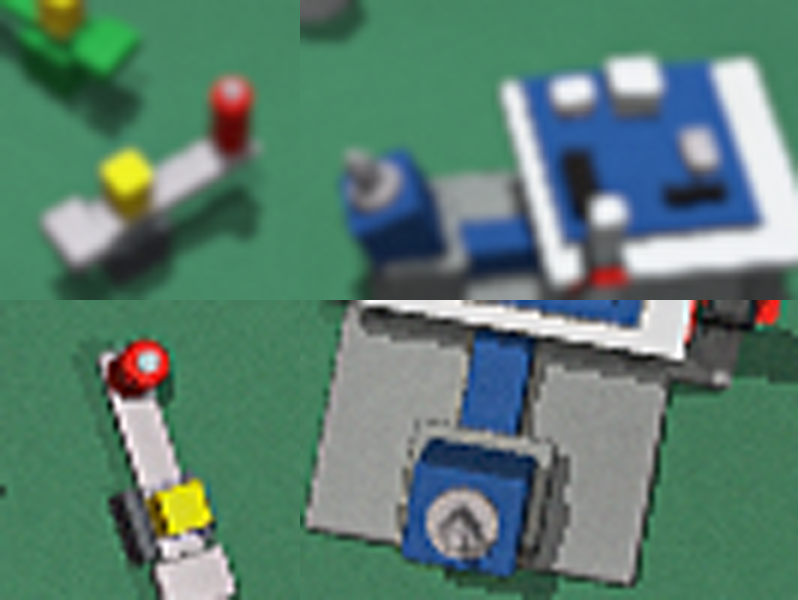

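The crops show the yellow block's top face at side (296,284) / top (381,229), the knob cap at side (313.7,270.3) / top (374.8,205.3), and the shoulder disc at side (302.5,201.3) / top (262,182.3). The gauge post is at the platform's corner.

```bash
python3 - <<'E'
from h import *
from scipy.optimize import least_squares
k,e1=tri((313.7,270.3),(374.8,205.3)); b,e2=tri((296.3,283.0),(381,229)); s,e3=tri((302.5,201.3),(262,182.3)); t,e4=tri((299.5,196.3),(261.7,181.7))
print('knobtop',k,e1,'blocktop',b,e2,'shoulder',s,e3,'tip',t,e4)
def f(p):
    x,y,a=p; c,n=np.cos(a),np.sin(a); K=[x+.07*c,y+.07*n,.102]; B=[x,y,.084]
    return np.r_[proj('side',K)-(313.7,270.3),proj('top',K)-(374.8,205.3),proj('side',B)-(296.3,283.),proj('top',B)-(381,229)]
r=least_squares(f,[b[0],b[1],np.arctan2(*(k-b)[1::-1])]); print('crank',r.x[:2],np.degrees(r.x[2]),np.round(r.fun,1))
# lift yaw from base corners and platform
P=lambda x,y:(235+(x-300)/6,145+(y-300)/6)
for z in (.01,.02):
    a,c,d=[onz('top',P(*q),z) for q in ((308,527),(634,584),(350,305))]
    print('yaw front',np.degrees(np.arctan2(*(a-c)[1::-1]))-90,'left',np.degrees(np.arctan2(*(d-a)[1::-1])))
for n in('side','top'):print(n,proj(n,[.256,-.5975,.2226]))
x,y=s[:2]
def g(p):
    return np.r_[proj('side',[p[0],p[1],.1])-(302.5,201.3),proj('top',[p[0],p[1],.1])-(262,182.3)]
r=least_squares(g,s[:2]);print('shoulder',r.x,r.fun)
E
```

```text
knobtop [ 0.55993746 -0.26167198  0.10420932] 0.0037107805261010584 blocktop [ 0.49428053 -0.28291985  0.08704987] 0.0029374285510641324 shoulder [0.61806249 0.06056361 0.09740354] 0.004893672276981382 tip [0.60997526 0.0607041  0.12797675] 0.003399258670863265
crank [ 0.49391911 -0.2827939 ] 17.957868187165502 [-0.4  0.4 -0.2 -0.7 -0.6  0.6 -0.2 -0.3]
yaw front -8.27736970404571 left -8.201855454248667
yaw front -8.277369704045753 left -8.201855454248678
side [238.63094854 378.96198876]
top [515.23765128 321.09124164]
shoulder [0.61686601 0.05998888] [-0.86640151 -0.16330169  0.2873508  -0.59321191]
```

```bash
cat >> h.py <<'E'
def mv(p,rot,show=True):
    "target TCP pose -> scaled shift, scaled turn (tool axes)"
    o=env.get_obs(); r0=R.from_euler('xyz',o['tool_rot'],degrees=True)
    d=r0.inv().apply(np.array(p)-o['tool_pos']); w=(r0.inv()*rot).as_rotvec()
    print('shift',np.round(d/.2,3),'turn',np.round(w/1.5,3),'mm',round(1e3*np.linalg.norm(d)),'deg',round(np.degrees(np.linalg.norm(w)),1))
down=lambda yaw:R.from_euler('xyz',[180,0,yaw],degrees=True)
YAW=-8.24
Rl=R.from_euler('z',YAW,degrees=True)*R.from_euler('y',-26,degrees=True)   # gearhead frame
def tool(a): return Rl*R.from_euler('z',a,degrees=True)*R.from_euler('x',180,degrees=True) # tool on shaft, tool x (=crank x) at angle a about shaft z
S=np.array([.617,.060,.100])
E
python3 - <<'E'
from h import *
mv([.494,-.283,.16],down(18)); mv([.494,-.283,.052],down(18)); print(Rl.apply([0,0,1]))
# platform/pointer rough
for uv in ((310.7,147.8),):print(onz('top',uv,.15))
E
```

```text
shift [ 1.713 -0.977  0.313] turn [0.   0.   0.06] mm 399 deg 5.2
shift [ 1.713 -0.977  0.853] turn [0.   0.   0.06] mm 430 deg 5.2
[-0.43384559  0.06282731  0.89879405]
[ 0.70761052 -0.07331606  0.15      ]
```

Call:
apply_moves(moves=[[0.86,-0.49,0.15,0,0,0.06,1],[0.86,-0.49,0.15,0,0,0.06,1],[0.86,-0.49,0.15,0,0,0.06,1],[0.86,-0.49,0.15,0,0,0.06,1],[0.86,-0.49,0.15,0,0,0.06,1]])

```text
time_s: 1.9
tool_pos: [0.3817, -0.4315, 0.1919]
tool_rot: [-179.8, -0.2, 18.8]
force: [1.1, 0.6, 0.4]
grip_width: 0.087
grasp_force: 0.0
```

```bash
python3 - <<'E'
from h import *
mv([.494,-.283,.15],down(18)); mv([.494,-.283,.052],down(18))
E
```

```text
shift [ 0.77  -0.522  0.214] turn [-0.002 -0.002  0.009] mm 191 deg 0.8
shift [ 0.768 -0.52   0.704] turn [-0.002 -0.002  0.009] mm 233 deg 0.8
```

Call:
apply_moves(moves=[[0.76,-0.51,0.2,0,0,0,1],[0.76,-0.51,0.2,0,0,0,1],[0.76,-0.51,0.2,0,0,0,1],[0.76,-0.51,0.2,0,0,0,1],[0.76,-0.51,0.2,0,0,0,1],[0.76,-0.51,0.2,0,0,0,1],[0.76,-0.51,0.2,0,0,0,1]])

```text
time_s: 2.6
tool_pos: [0.4876, -0.2974, 0.1528]
tool_rot: [179.9, 0.0, 17.9]
force: [0.1, -0.3, -0.3]
grip_width: 0.0869
grasp_force: 0.0
```

```bash
python3 - <<'E'
from h import *
mv([.494,-.283,.052],down(18)); o=env.get_obs(); print(o['tool_pos'],o['tool_rot'])
a=snap('side','s1');b=snap('top','t1'); a=a[:,:,::-1];b=b[:,:,::-1]
cv2.imwrite('pics/c1.png',np.hstack([crop(a,255,230,80,90,5),crop(b,335,185,80,90,5)]))
for n in('side','top'):print(n,proj(n,o['tool_pos']))
E
```

```text
shift [ 0.053 -0.059  0.504] turn [ 0.001  0.    -0.001] mm 102 deg 0.1
[ 0.48762153 -0.29739044  0.15281938] [1.79939950e+02 3.17909601e-02 1.79168132e+01]
side [295.18165367 275.69999041]
top [391.12360957 228.88043837]
```

View pics/c1.png

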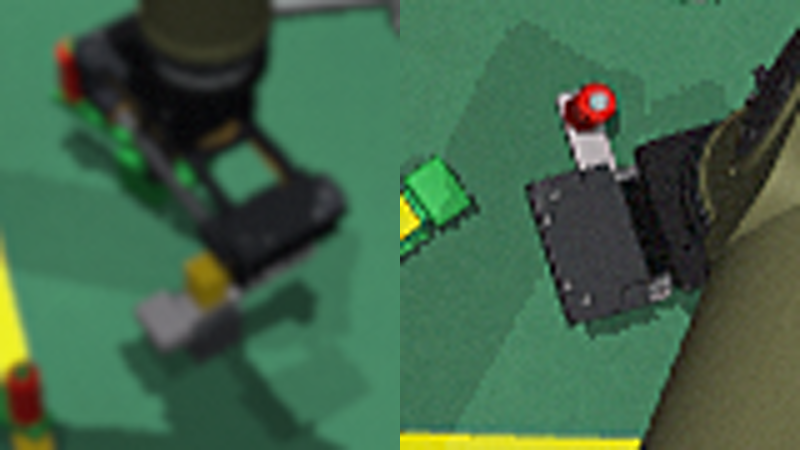

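The view shows the open hand above the block, about 16 mm towards -y of it, matching the shift still to be made. The knob is clear of the gripper body.

Call:
apply_moves(moves=[[0.053,-0.059,0.1,0,0,0,1],[0.053,-0.059,0.25,0,0,0,1],[0.053,-0.059,0.4,0,0,0,1],[0.053,-0.059,0.5,0,0,0,1],[0.053,-0.059,0.5,0,0,0,1],[0.053,-0.059,0.5,0,0,0,1]])

```text
time_s: 3.3
tool_pos: [0.4946, -0.2822, 0.0531]
tool_rot: [180.0, -0.0, 17.9]
force: [-0.3, -0.2, -0.3]
grip_width: 0.0871
grasp_force: 0.0
```

Call:
apply_moves(moves=[[0,0,0,0,0,0,0.1],[0,0,0,0,0,0,0.1],[0,0,0,0,0,0,0.1],[0,0,0,0,0,0,0.1],[0,0,0,0,0,0,0.1],[0,0,0,0,0,0,0.1],[0,0,0,0,0,0,0.1],[0,0,0,0,0,0,0.1]], grip_force=30)

```text
time_s: 4.1
tool_pos: [0.4948, -0.2811, 0.0525]
tool_rot: [180.0, 0.0, 18.0]
force: [-0.2, 0.1, -0.2]
grip_width: 0.0312
grasp_force: 0.0
```

```bash
python3 - <<'E'
from h import *
o=env.get_obs(); print(o['tool_pos'],o['tool_rot'],o['force'],o['wrist_torque'],o['grip_width'],o['grasp_force'])
a=snap('side','s2')[:,:,::-1];b=snap('top','t2')[:,:,::-1]
cv2.imwrite('pics/c2.png',np.hstack([crop(a,255,230,80,90,5),crop(b,335,185,80,90,5)]))
E
```

```text
[ 0.49483567 -0.28108383  0.05252267] [1.79999765e+02 4.69972821e-03 1.80402280e+01] [-0.16336949  0.10191143 -0.17614696] [0.01486046 0.07273809 0.01035563] 0.031165743943965964 0.0
```

View pics/c2.png

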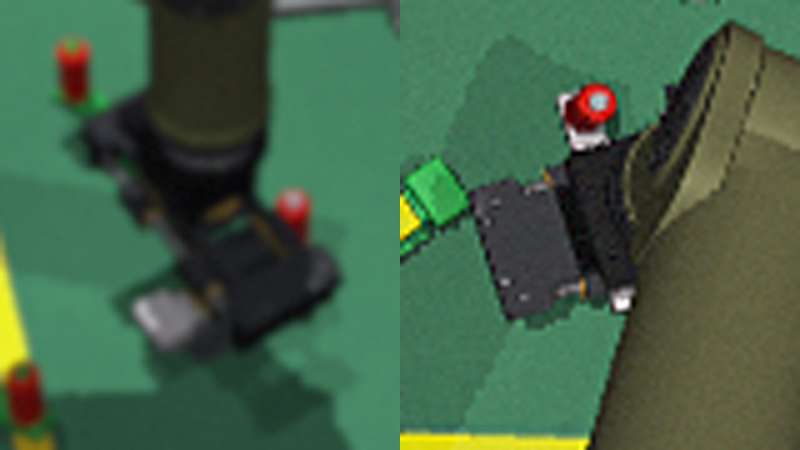

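The crank stands undisturbed with the fingers around the block, and they are still closing (31 mm).

Call:
apply_moves(moves=[[0,0,0,0,0,0,0.0],[0,0,0,0,0,0,0.0],[0,0,0,0,0,0,0.0],[0,0,0,0,0,0,0.0],[0,0,0,0,0,0,0.0],[0,0,0,0,0,0,0.0]], grip_force=40)

```text
time_s: 4.8
tool_pos: [0.4949, -0.2814, 0.0525]
tool_rot: [180.0, -0.0, 18.0]
force: [-0.3, -2.7, -1.2]
grip_width: 0.0215
grasp_force: 39.8
```

Call:
apply_moves(moves=[[0,0,-0.15,0,0,0,0],[0,0,-0.3,0,0,0,0],[0,0,-0.5,0,0,0,0],[0,0,-0.75,0,0,0,0],[0,0,-0.9,0,0,0,0],[0,0,-0.9,0,0,0,0]])

```text
time_s: 5.4
tool_pos: [0.497, -0.2815, 0.2371]
tool_rot: [179.7, -0.3, 18.1]
force: [0.7, -0.7, -3.9]
grip_width: 0.0217
grasp_force: 39.8
```

```bash
python3 - <<'E'
from h import *
o=env.get_obs(); print(o['tool_pos'],o['tool_rot'],o['force'],o['wrist_torque'],o['grip_width'],o['grasp_force'],o['qpos'])
s=Rl.apply([0,0,1])
for a in (0,):
  for out in (.15,.045): # hub mouth distance from shoulder; TCP 52 mm above mouth
    p=S+s*(out+.052); print(a,p); mv(p,tool(a))
E
```

```text
[ 0.49698624 -0.28147745  0.23713915] [179.69277749  -0.29721484  18.06246981] [ 0.7116065  -0.68546492 -3.94909901] [-0.05278873 -0.11916211 -0.02437084] 0.02173235941045701 39.83764622040326 [ 42.73978261   8.9431119  -17.71763764  93.32998336   2.79526422
  77.73139895 -47.28816817]
0 [0.52936319 0.07269112 0.2815564 ]
shift [ 0.704 -1.632 -0.227] turn [-0.067  0.293  0.301] mm 358 deg 36.6
0 [0.57491698 0.06609425 0.18718302]
shift [ 0.908 -1.533  0.246] turn [-0.067  0.293  0.301] mm 360 deg 36.6
```

Call:
apply_moves(moves=[[0.15,-0.2,-0.1,-0.013,0.06,0.06,0],[0.25,-0.4,-0.2,-0.027,0.12,0.12,0],[0.35,-0.6,-0.2,-0.04,0.18,0.18,0],[0.35,-0.82,-0.2,-0.054,0.235,0.24,0],[0.35,-0.9,-0.2,-0.067,0.293,0.3,0],[0.35,-0.9,-0.2,-0.067,0.293,0.3,0],[0.35,-0.9,-0.2,-0.067,0.293,0.3,0]])

```text
time_s: 6.1
tool_pos: [0.5117, -0.085, 0.2655]
tool_rot: [-179.8, -24.7, -7.8]
force: [-0.1, 0.3, -5.0]
grip_width: 0.0218
grasp_force: 39.9
```

```bash
python3 - <<'E'
from h import *
o=env.get_obs();print(o['qpos'])
s=Rl.apply([0,0,1])
mv(S+s*(.055+.052),tool(0))
E
```

```text
[ 16.5357962  -17.20183867  -8.32303322 117.85914099  -3.43148842
  54.51819343 -88.33609923]
shift [ 0.026 -0.79   0.397] turn [-0.005  0.015  0.004] mm 177 deg 1.4
```

Call:
apply_moves(moves=[[0.03,-0.2,0.0,0,0,0,0],[0.03,-0.4,0.0,0,0,0,0],[0.03,-0.6,0.05,0,0,0,0],[0.03,-0.79,0.1,0,0.01,0,0],[0.03,-0.79,0.2,0,0.015,0,0],[0.03,-0.79,0.3,0,0.015,0,0],[0.03,-0.79,0.35,0,0.015,0,0],[0.03,-0.79,0.35,0,0.015,0,0],[0.03,-0.79,0.35,0,0.015,0,0]])

```text
time_s: 7.0
tool_pos: [0.5717, 0.0607, 0.2101]
tool_rot: [-179.9, -26.4, -8.3]
force: [0.9, -0.5, -4.9]
grip_width: 0.0216
grasp_force: 39.9
```

```bash
python3 - <<'E'
from h import *
o=env.get_obs();print(o['qpos'],o['force'],o['wrist_torque'])
s=Rl.apply([0,0,1])
mv(S+s*(.045+.052),tool(0))
a=snap('side','s3')[:,:,::-1];b=snap('top','t3')[:,:,::-1]
cv2.imwrite('pics/c3.png',np.hstack([crop(a,275,150,80,90,5),crop(b,225,125,80,90,5)]))
m=S+s*.0605; print(proj('side',np.array([m,S,S+s*.031])),proj('top',np.array([m,S,S+s*.031])))
E
```

```text
[  14.63732459   -8.01817395  -27.2464364   116.89918828    7.80239273
   45.73975194 -115.68906888] [ 0.88863766 -0.53914252 -4.88304729] [ 0.20091492  1.02657415 -0.04471143]
shift [-0.04  -0.029  0.108] turn [-0.001 -0.005 -0.001] mm 24 deg 0.4
[[294.84393953 191.63269307]
 [301.66621658 201.12779397]
 [298.21576463 196.32552793]] [[259.90261032 187.41953472]
 [262.28509678 181.66050761]
 [261.08815236 184.55380228]]
```

View pics/c3.png

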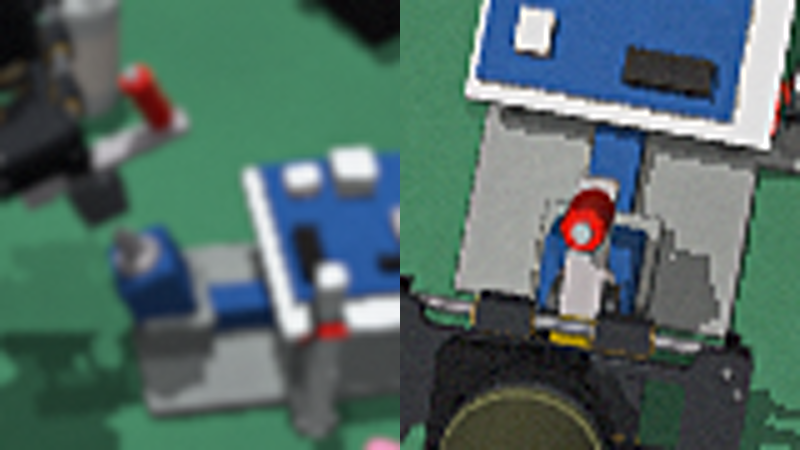

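The hub hangs just above the shaft (side crop: hub mouth about (97,208), shaft tip about (122,237); knob cap at side (302,165), top (261.6,171.4)). I'll cross-check the camera against the hand.

```bash
python3 - <<'E'
from h import *
from scipy.optimize import least_squares
o=env.get_obs(); r=R.from_euler('xyz',o['tool_rot'],degrees=True); t=o['tool_pos']
print(t,o['tool_rot'])
ks,kt=np.array((301.8,165.2)),np.array((261.6,171.4))
K=t+r.apply([.070,0,-.0495]); M=t+r.apply([0,0,.0525])
ds,dt=ks-proj('side',K),kt-proj('top',K); print('cap resid',ds,dt,'hub mouth px',proj('side',M),proj('top',M))
g=lambda p:np.r_[proj('side',[*p,.1])+ds-(302.5,201.3),proj('top',[*p,.1])+dt-(262,182.3)]
q=least_squares(g,S[:2]);print('corrected shoulder',q.x,q.fun)
S2=np.r_[(q.x+S[:2])/2,.1]
for s_ in (S,S2):
  mv(s_+Rl.apply([0,0,.0525+.036]),tool(0))
E
```

```text
[0.57220026 0.06124125 0.21145452] [-179.84611102  -26.55385996   -8.26270039]
cap resid [0.31416019 0.32205952] [0.01017541 1.47967584] hub mouth px [296.49597194 190.48139335] [261.94581819 185.15259175]
corrected shoulder [0.61934598 0.06077326] [ 0.00776421 -0.10938362  0.05348242  0.02389888]
shift [-0.046 -0.026  0.156] turn [-0.002 -0.006 -0.   ] mm 33 deg 0.6
shift [-0.041 -0.028  0.158] turn [-0.002 -0.006 -0.   ] mm 33 deg 0.6
```

Call:
apply_moves(moves=[[-0.036,-0.03,0.02,-0.002,-0.006,0,0],[-0.036,-0.03,0.05,-0.002,-0.006,0,0],[-0.036,-0.03,0.1,-0.002,-0.006,0,0],[-0.036,-0.03,0.14,-0.002,-0.006,0,0],[-0.036,-0.03,0.16,-0.002,-0.006,0,0],[-0.036,-0.03,0.16,-0.002,-0.006,0,0],[-0.036,-0.03,0.16,-0.002,-0.006,0,0]])

```text
time_s: 7.8
tool_pos: [0.5805, 0.0664, 0.1784]
tool_rot: [180.0, -25.9, -8.2]
force: [0.3, -0.3, -5.0]
grip_width: 0.0216
grasp_force: 39.9
```

```bash
sed -i 's/^S=.*/S=np.array([.6193,.0608,.100])/' h.py; cat >> h.py <<'E'
def rel():
    o=env.get_obs(); r=R.from_euler('xyz',o['tool_rot'],degrees=True)
    m=o['tool_pos']+r.apply([0,0,.0525]); f=r.inv().apply(o['force'])
    print('mouth in gearhead frame mm',np.round(1e3*Rl.inv().apply(m-S),1),'F tool',np.round(f,1),'T tool',np.round(r.inv().apply(o['wrist_torque']),2),'tilt/turn',np.round((Rl.inv()*r*R.from_euler('x',180,degrees=True)).as_euler('xyz',degrees=True),1),'q',np.round(o['qpos'],0),o['time_s'])
E
python3 -c "
from h import *
rel(); mv(S+Rl.apply([0,0,.0525+.028]),tool(0))"
```

```text
mouth in gearhead frame mm [-1.  -0.  35.1] F tool [-1.9  0.2  4.7] T tool [ 0.   -0.97 -0.04] tilt/turn [-0.   0.1  0. ] q [  15.   -4.  -29.  118.   11.   43. -119.] 7.8
shift [0.005 0.    0.036] turn [0.    0.001 0.   ] mm 7 deg 0.1
```

Call:
apply_moves(moves=[[0.005,0,0.015,0,0,0,0],[0.005,0,0.03,0,0,0,0],[0.005,0,0.045,0,0,0,0],[0.005,0,0.045,0,0,0,0]])

```text
time_s: 8.2
tool_pos: [0.5849, 0.0656, 0.1702]
tool_rot: [179.9, -25.9, -8.2]
force: [-0.0, 0.5, -4.8]
grip_width: 0.022
grasp_force: 39.9
```

```bash
python3 -c "
from h import *
rel()"
```

```text
mouth in gearhead frame mm [-0.5 -0.2 25.8] F tool [-2.2 -0.5  4.3] T tool [ 0.05 -1.05  0.05] tilt/turn [-0.   0.1  0. ] q [  15.   -3.  -29.  118.   12.   42. -120.] 8.2
```

Call:
apply_moves(moves=[[0.002,0,0.01,0,0,0,0],[0.002,0,0.02,0,0,0,0],[0.002,0,0.02,0,0,0,0]])

```text
time_s: 8.5
tool_pos: [0.5873, 0.0655, 0.1688]
tool_rot: [179.9, -26.0, -8.2]
force: [-7.7, -0.0, 5.6]
grip_width: 0.0212
grasp_force: 40.0
```

```bash
python3 -c "
from h import *
rel()"
```

```text
mouth in gearhead frame mm [ 1.1  0.  23.5] F tool [-4.4  1.1 -8.4] T tool [-0.33 -1.81 -0.02] tilt/turn [-0.1 -0.   0. ] q [  15.   -3.  -29.  118.   13.   42. -121.] 8.5
```

Call:
apply_moves(moves=[[0,0,-0.005,0,0,0,0],[0,0,-0.005,0,0,-0.07,0],[0,0,-0.005,0,0,-0.14,0],[0,0,-0.005,0,0,-0.21,0],[0,0,-0.005,0,0,-0.233,0],[0,0,0.002,0,0,-0.233,0]])

```text
time_s: 9.1
tool_pos: [0.5883, 0.0669, 0.1695]
tool_rot: [170.5, -24.4, 14.0]
force: [-12.2, 1.6, 13.6]
grip_width: 0.0212
grasp_force: 40.0
```

```bash
python3 -c "
from h import *
rel()"
```

```text
mouth in gearhead frame mm [ 2.2  1.7 23.8] F tool [ -4.7  -1.6 -17.6] T tool [ 0.67 -1.92  0.01] tilt/turn [ 0.  -0.1 20.1] q [  14.   -3.  -28.  118.   13.   41. -101.] 9.1
```

Call:
apply_moves(moves=[[0,0,-0.009,0,0,0,0],[0,0,-0.009,0,0,-0.07,0],[0,0,-0.009,0,0,-0.14,0],[0,0,-0.009,0,0,-0.21,0],[0,0,-0.009,0,0,-0.233,0],[0,0,-0.009,0,0,-0.233,0]])

```text
time_s: 9.7
tool_pos: [0.5876, 0.0668, 0.1699]
tool_rot: [162.5, -19.7, 34.9]
force: [-1.2, 2.6, 2.0]
grip_width: 0.0218
grasp_force: 40.0
```

```bash
python3 -c "
from h import *
rel()"
```

```text
mouth in gearhead frame mm [ 1.8  1.5 24.5] F tool [ 1.1 -2.2 -2.5] T tool [ 1.12 -0.29  0.02] tilt/turn [-0.  -0.1 40.1] q [ 13.  -3. -27. 118.  13.  42. -80.] 9.7
```

Call:
apply_moves(moves=[[0,0,0,0,0,-0.07,0],[0,0,0,0,0,-0.14,0],[0,0,0,0,0,-0.21,0],[0,0,0,0,0,-0.233,0],[0,0,0.005,0,0,-0.233,0],[0,0,0.01,0,0,-0.233,0]])

```text
time_s: 10.3
tool_pos: [0.5882, 0.0678, 0.1695]
tool_rot: [157.0, -12.8, 54.5]
force: [-15.2, 4.4, 16.9]
grip_width: 0.0217
grasp_force: 40.0
```

```bash
python3 -c "
from h import *
rel()"
```

```text
mouth in gearhead frame mm [ 2.   2.6 23.9] F tool [ -1.3  -6.9 -22. ] T tool [ 2.45 -0.67 -0.03] tilt/turn [-0.  -0.1 60.1] q [ 12.  -3. -27. 118.  13.  41. -61.] 10.3
```

Call:
apply_moves(moves=[[0,0,-0.025,0,0,0,0],[0,0,-0.025,0,0,0,0],[0,0,-0.025,0,0,0,0]])

```text
time_s: 10.6
tool_pos: [0.585, 0.065, 0.1707]
tool_rot: [157.1, -12.5, 54.3]
force: [0.3, 0.4, -4.1]
grip_width: 0.0222
grasp_force: 40.0
```

```bash
python3 -c "
from h import *
rel()"
```

```text
mouth in gearhead frame mm [-0.2 -0.8 26.2] F tool [-0.4 -1.5  3.8] T tool [ 0.86 -0.4   0.01] tilt/turn [ 0.   0.1 60. ] q [ 12.  -3. -26. 118.  12.  42. -60.] 10.6
```

Call:
apply_moves(moves=[[0.012,0,0,0,0,0,0],[0.024,0,0,0,0,0,0],[0.024,0,0,0,0,0,0]])

```text
time_s: 10.9
tool_pos: [0.5879, 0.0692, 0.1718]
tool_rot: [157.1, -12.5, 54.4]
force: [-1.4, -1.0, -4.4]
grip_width: 0.0212
grasp_force: 40.0
```

```bash
python3 -c "
from h import *
rel()"
```

```text
mouth in gearhead frame mm [ 2.3  3.7 26.2] F tool [-2.5 -2.1  3.4] T tool [ 0.91 -0.72 -0.04] tilt/turn [ 0.1  0.1 60.1] q [ 12.  -3. -27. 117.  13.  42. -61.] 10.9
```

Call:
apply_moves(moves=[[-0.022,0,0,0,0,0,0],[-0.044,0,0,0,0,0,0],[-0.044,0,0,0,0,0,0]])

```text
time_s: 11.2
tool_pos: [0.5838, 0.0638, 0.1714]
tool_rot: [157.0, -12.8, 54.5]
force: [2.0, 4.0, -5.0]
grip_width: 0.0219
grasp_force: 40.0
```

```bash
python3 -c "
from h import *
rel()"
```

```text
mouth in gearhead frame mm [-0.6 -2.1 27.3] F tool [ 3.2 -3.   5.1] T tool [1.01 0.59 0.01] tilt/turn [-0.  -0.1 60.1] q [ 12.  -4. -26. 118.  12.  42. -60.] 11.2
```

Call:
apply_moves(moves=[[0.03,0,0,0,0,0,0],[0.03,0.012,0,0,0,0,0],[0.03,0.024,0,0,0,0,0],[0.03,0.024,0,0,0,0,0]])

```text
time_s: 11.6
tool_pos: [0.5878, 0.0665, 0.1721]
tool_rot: [157.4, -12.5, 54.4]
force: [-7.0, 5.7, -3.0]
grip_width: 0.0216
grasp_force: 40.0
```

```bash
python3 -c "
from h import *
rel()"
```

```text
mouth in gearhead frame mm [ 2.5  1.2 26.3] F tool [-0.1 -9.5 -0.7] T tool [ 2.93 -0.24 -0.02] tilt/turn [ 0.3  0.1 60.1] q [ 12.  -3. -26. 117.  12.  42. -60.] 11.6
```

Call:
apply_moves(moves=[[0,-0.022,0,0,0,0,0],[0,-0.044,0,0,0,0,0],[0,-0.044,0,0,0,0,0]])

```text
time_s: 11.9
tool_pos: [0.5832, 0.0694, 0.1699]
tool_rot: [157.1, -12.5, 54.4]
force: [0.5, 0.0, -4.9]
grip_width: 0.0219
grasp_force: 40.0
```

```bash
python3 -c "
from h import *
rel()"
```

```text
mouth in gearhead frame mm [-2.6  3.3 26.5] F tool [-0.8 -1.6  4.6] T tool [ 0.86 -0.48 -0.02] tilt/turn [ 0.   0.1 60.1] q [ 12.  -3. -27. 118.  13.  42. -61.] 11.9
```

Call:
apply_moves(moves=[[-0.001,0.014,0,0,0,0,0],[-0.001,0.014,0.01,0,0,0,0],[-0.001,0.013,0.017,0,0,0,0],[-0.001,0.012,0.017,0,0,0,0]])

```text
time_s: 12.3
tool_pos: [0.5873, 0.0675, 0.1695]
tool_rot: [157.0, -12.6, 54.4]
force: [-5.0, -1.0, 4.4]
grip_width: 0.0215
grasp_force: 40.0
```

```bash
python3 -c "
from h import *
rel()"
```

```text
mouth in gearhead frame mm [ 1.2  2.  24.3] F tool [-2.7 -1.3 -6. ] T tool [ 1.01 -1.12 -0.02] tilt/turn [-0.1  0.  60.1] q [ 12.  -3. -27. 118.  13.  42. -61.] 12.3
```

Call:
apply_moves(moves=[[-0.004,-0.007,-0.003,0,0,0,0],[-0.004,-0.007,-0.003,0,0,0.07,0],[-0.004,-0.007,-0.003,0,0,0.14,0],[-0.004,-0.007,-0.003,0,0,0.17,0],[-0.004,-0.007,-0.003,0,0,0.17,0]])

```text
time_s: 12.8
tool_pos: [0.5849, 0.0679, 0.1675]
tool_rot: [160.9, -17.8, 40.3]
force: [0.1, 0.1, -4.1]
grip_width: 0.0215
grasp_force: 40.0
```

```bash
python3 -c "
from h import *
rel()"
```

```text
mouth in gearhead frame mm [-2.   2.1 23.5] F tool [-1.2 -1.4  3.7] T tool [ 0.69 -0.7  -0.01] tilt/turn [ 0.   0.1 45.5] q [ 13.  -3. -27. 118.  13.  42. -76.] 12.8
```

Call:
apply_moves(moves=[[0,0,0.01,0,0,0,0],[0,0,0.02,0,0,0,0],[0,0,0.02,0,0,0,0]])

```text
time_s: 13.1
tool_pos: [0.5867, 0.0677, 0.1639]
tool_rot: [160.8, -17.8, 40.3]
force: [0.9, -0.0, -5.0]
grip_width: 0.0217
grasp_force: 40.0
```

```bash
python3 -c "
from h import *
rel()"
```

```text
mouth in gearhead frame mm [-2.   2.2 19.5] F tool [-0.9 -1.1  4.9] T tool [ 0.61 -0.65  0.01] tilt/turn [ 0.   0.1 45.5] q [ 13.  -3. -27. 118.  13.  41. -76.] 13.1
```

Call:
apply_moves(moves=[[0,0,0.015,0,0,0,0],[0,0,0.03,0,0,0,0],[0,0,0.045,0,0,0,0],[0,0,0.06,0,0,0,0],[0,0,0.075,0,0,0,0],[0,0,0.085,0,0,0,0],[0,0,0.085,0,0,0,0]])

```text
time_s: 13.8
tool_pos: [0.5941, 0.0667, 0.1487]
tool_rot: [160.8, -17.8, 40.3]
force: [1.1, 0.2, -4.7]
grip_width: 0.0215
grasp_force: 40.0
```

```bash
python3 -c "
from h import *
rel()"
```

```text
mouth in gearhead frame mm [-1.8  2.2  2.6] F tool [-0.5 -1.   4.7] T tool [ 0.65 -0.72 -0.02] tilt/turn [ 0.   0.1 45.5] q [ 13.  -1. -27. 118.  15.  39. -77.] 13.8
```

Call:
apply_moves(moves=[[0,0,0.01,0,0,0,0],[0,0,0.018,0,0,0,0],[0,0,0.022,0,0,0,0],[0,0,0.022,0,0,0,0]])

```text
time_s: 14.2
tool_pos: [0.5954, 0.067, 0.1476]
tool_rot: [160.7, -17.8, 40.3]
force: [-18.5, -0.8, 15.9]
grip_width: 0.0218
grasp_force: 40.0
```

```bash
python3 -c "
from h import *
rel()"
```

```text
mouth in gearhead frame mm [-1.2  2.5  1. ] F tool [ -9.1  -4.3 -22.2] T tool [ 1.49 -2.46  0.  ] tilt/turn [-0.1  0.1 45.5] q [ 13.  -0. -27. 118.  16.  39. -78.] 14.2
```

Call:
apply_moves(moves=[[-0.008,-0.006,-0.005,0,0,0,0],[-0.015,-0.008,-0.009,0,0,0,0],[-0.015,-0.008,-0.009,0,0,0,0]])

```text
time_s: 14.5
tool_pos: [0.594, 0.0664, 0.1471]
tool_rot: [160.7, -18.1, 40.4]
force: [2.3, -0.3, 1.5]
grip_width: 0.0215
grasp_force: 40.0
```

```bash
python3 -c "
from h import *
rel()
b=snap('top','t4')[:,:,::-1];a=snap('side','s4')[:,:,::-1]
cv2.imwrite('pics/c4.png',np.hstack([crop(a,275,150,80,90,5),crop(b,225,125,80,90,5)]))"
```

```text
mouth in gearhead frame mm [-2.3  2.   1.1] F tool [ 2.   2.  -0.3] T tool [-0.14  0.15 -0.06] tilt/turn [-0.1 -0.2 45.5] q [ 13.  -1. -27. 118.  15.  39. -78.] 14.5
```

View pics/c4.png

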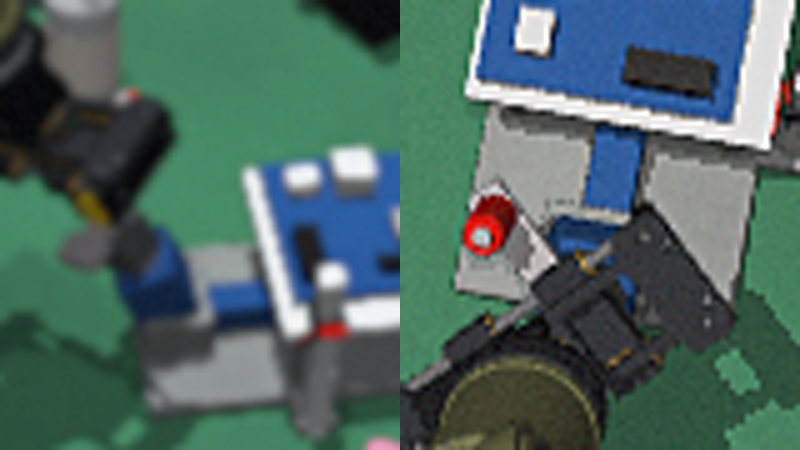

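Crop shows the hub down on the gearhead housing with the knob to the left at top (241,172). Depth is the same at 5 N and 27 N, so the hub is hard against the shoulder. Next I release and slide out to the knob.

Call:
apply_moves(moves=[[0,0,0,0,0,0,0.9],[0,0,0,0,0,0,0.9],[0,0,0,0,0,0,0.9],[0,0,0,0,0,0,0.9],[0,0,-0.02,0,0,0,0.9],[0.05,0,-0.035,0,0,0,0.9],[0.15,0,-0.035,0,0,0,0.9],[0.25,0,-0.035,0,0,0,0.9],[0.35,0,-0.035,0,0,0,0.9],[0.35,0,-0.035,0,0,0,0.9],[0.35,0,-0.035,0,0,0,0.9]])

```text
time_s: 15.7
tool_pos: [0.64, 0.1101, 0.173]
tool_rot: [160.9, -17.8, 40.3]
force: [0.2, -0.6, -0.5]
grip_width: 0.0784
grasp_force: 0.0
```

```bash
python3 -c "
from h import *
rel()
a=snap('side','s5')[:,:,::-1];b=snap('top','t5')[:,:,::-1]
cv2.imwrite('pics/c5.png',np.hstack([crop(a,265,140,80,90,5),crop(b,210,125,80,90,5)]))
o=env.get_obs();print(o['tool_pos'],proj('top',o['tool_pos']),proj('side',o['tool_pos']))"
```

```text
mouth in gearhead frame mm [44.  51.7  7.3] F tool [-0.4  0.4  0.6] T tool [ 0.38 -0.38  0.01] tilt/turn [ 0.   0.1 45.5] q [ 10.   5. -29. 110.  21.  44. -84.] 15.7
[0.63932175 0.10888172 0.17250639] [243.72650146 168.18495756] [303.85629141 177.73690667]
```

View pics/c5.png

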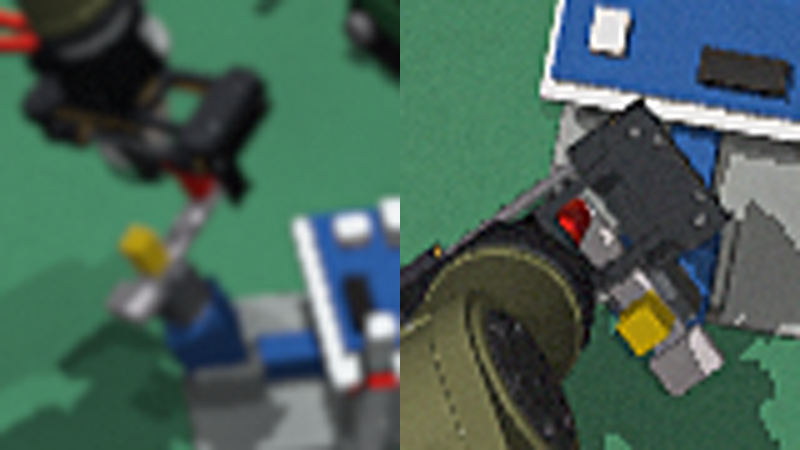

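The knob (red) lies between the open fingers, and the crank sits on the shaft. Close on the knob.

Call:
apply_moves(moves=[[0.01,0,0,0,0,0,0],[0.01,0,0,0,0,0,0],[0.01,0,0,0,0,0,0],[0.01,0,0,0,0,0,0],[0.01,0,0,0,0,0,0],[0.01,0,0,0,0,0,0],[0.01,0,0,0,0,0,0],[0.01,0,0,0,0,0,0],[0.01,0,0,0,0,0,0]], grip_force=25)

```text
time_s: 16.7
tool_pos: [0.6415, 0.1108, 0.1736]
tool_rot: [160.8, -17.8, 40.3]
force: [-0.5, -0.9, -1.0]
grip_width: 0.0233
grasp_force: 25.0
```

```bash
cat > meas.py <<'E'
from h import *
# platform & pointer pixel info, side cam crop of gauge
E
python3 -c "
from h import *
rel(); print(env.get_obs()['grip_width'])
a=cv2.imread('pics/s5.png');cv2.imwrite('pics/c6.png',np.hstack([crop(a,318,195,40,50,10),crop(cv2.imread('pics/t5.png'),290,135,40,50,10)]))"
```

```text
mouth in gearhead frame mm [45.5 52.7  7.2] F tool [-1.2  0.1  0.7] T tool [ 0.33 -0.36  0.04] tilt/turn [ 0.   0.1 45.5] q [ 10.   5. -29. 109.  21.  44. -84.] 16.7
0.023330770032261753
```

View pics/c6.png

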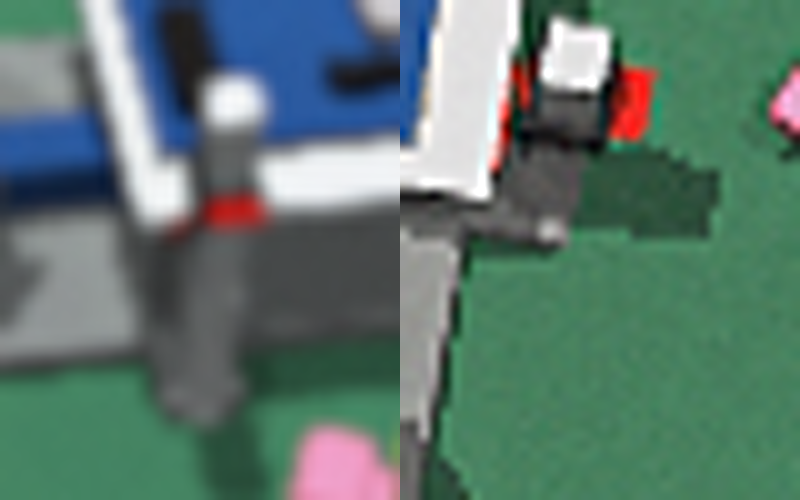

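The gauge crop shows the red pointer on the post at side (341.5,216), slightly beyond the platform's -x,-y corner at side (332.5,217), top (299,154.5). The grip on the knob is good (23.3 mm), so I wind a first quarter turn.

Call:
apply_moves(moves=[[-0.003,0.046,0,0,0,0,0],[-0.012,0.091,0,0,0,0,0],[-0.047,0.175,0,0,0,0,0],[-0.103,0.247,0,0,0,0,0],[-0.175,0.303,0,0,0,0,0],[-0.259,0.338,0,0,0,0,0],[-0.35,0.35,0,0,0,0,0],[-0.35,0.35,0,0,0,0,0]])

```text
time_s: 17.5
tool_pos: [0.6281, 0.0101, 0.1746]
tool_rot: [160.8, -17.9, 40.1]
force: [1.2, 0.6, 0.5]
grip_width: 0.0233
grasp_force: 25.0
```

```bash
python3 -c "
from h import *
rel(); print(env.get_obs()['grip_width'])
a=snap('side','s6');b=snap('top','t6')
for n,im in(('s0',cv2.imread('pics/s5.png')),('now',a[:,:,::-1])):
    g=im[200:225,320:350]
    h=cv2.cvtColor(im,cv2.COLOR_BGR2HSV).astype(int); m=((h[...,0]<10)|(h[...,0]>170))&(h[...,1]>110)
    print(n); print('\n'.join(str(200+i)+' '+''.join('#' if v else '.' for v in r) for i,r in enumerate(m[200:225,325:355])))
    for c in (336,342,344): print(c,im[205:226,c,2].tolist())
"
```

```text
mouth in gearhead frame mm [ 47.1 -49.    7.5] F tool [1.4 0.4 0.1] T tool [ 0.06 -0.   -0.02] tilt/turn [-0.1  0.1 45.3] q [ 18.   1. -25. 113.  11.  41. -67.] 17.5
0.023263896515376824
s0
200 ..............................
201 ..............................
202 ..............................
203 ..............................
204 ..............................
205 ..............................
206 ..............................
207 ..............................
208 ..............................
209 ..............................
210 ..............................
211 ..............................
212 ..............................
213 ..............................
214 ...............###............
215 .............######...........
216 .............#######..........
217 .............######...........
218 ..............................
219 ..............................
220 ..............................
221 ..............................
222 ..............................
223 ..............................
224 ..............................
336 [16, 22, 34, 37, 42, 81, 131, 1
[... 730 characters left out ...]
....................
214 ...............###............
215 .............######...........
216 .............#######..........
217 .............######...........
218 ..............................
219 ..............................
220 ..............................
221 ..............................
222 ..............................
223 ..............................
224 ..............................
336 [20, 24, 35, 38, 58, 103, 145, 164, 170, 170, 149, 109, 73, 59, 58, 65, 68, 70, 72, 74, 76]
342 [238, 213, 154, 106, 96, 103, 102, 91, 81, 118, 172, 177, 138, 96, 82, 80, 81, 80, 83, 87, 84]
344 [144, 129, 93, 85, 136, 193, 215, 207, 177, 153, 151, 138, 105, 76, 70, 71, 70, 70, 68, 70, 69]
```

Call:
apply_moves(moves=[[-0.091,-0.012,0,0,0,0,0],[-0.175,-0.047,0,0,0,0,0],[-0.247,-0.103,0,0,0,0,0],[-0.303,-0.175,0,0,0,0,0],[-0.338,-0.259,0,0,0,0,0],[-0.35,-0.35,0,0,0,0,0],[-0.338,-0.441,0,0,0,0,0],[-0.303,-0.525,0,0,0,0,0],[-0.247,-0.597,0,0,0,0,0],[-0.175,-0.653,0,0,0,0,0],[-0.091,-0.688,0,0,0,0,0],[0,-0.7,0,0,0,0,0],[0,-0.7,0,0,0,0,0]])

```text
time_s: 18.9
tool_pos: [0.5549, 0.121, 0.1307]
tool_rot: [160.7, -17.7, 40.2]
force: [3.5, -5.8, -2.6]
grip_width: 0.0232
grasp_force: 25.0
```

```bash
cat > meas.py <<'E'
from h import *
from scipy.optimize import least_squares
from scipy.ndimage import map_coordinates
def edges(p):
    x,y,h,a=p; r=R.from_euler('z',a,degrees=True)
    c=[(-.085,-.09),(.085,-.09),(.085,.09),(-.085,.09)]
    for i in range(4):
        a_,b_=np.array(c[i]),np.array(c[(i+1)%4]); t=np.linspace(.06,.94,45)[:,None]; yield i,np.c_[r.apply(np.c_[a_+t*(b_-a_),0*t])]+[x,y,h]
def platform(ims,p0,its=6,skip=()):
    p=np.array(p0,float)
    for k in range(its):
        w=6 if k<2 else 3.5 if k<4 else 2.5
        obs=[]
        for n,im in ims.items():
            L=im.max(2).astype(float) if False else im[...,0].astype(float)
            ctr=proj(n,np.array([[p[0],p[1],p[2]]]))[0]
            for i,P in edges(p):
                if (n,i) in skip: continue
                q=proj(n,P); d=q[-1]-q[0]; nn=np.array([-d[1],d[0]])/np.linalg.norm(d)
                if nn@(q.mean(0)-ctr)<0: nn=-nn
                s=np.arange(-w,w+.01,.25); g=q[:,None]+s[None,:,None]*nn
                v=map_coordinates(cv2.GaussianBlur(L,(0,0),.7),[g[...,1],g[...,0]],order=1)
                dv=-np.gradient(v,axis=1); j=dv.argmax(1); ok=(dv.max(1)>6)&(j>1)&(j<len(s)-2)
                dv=np.clip(dv,0,None); win=np.exp(-((s[None]-s[j][:,None])/1.)**2)*dv; sub=(win*s).sum(1)/win.sum(1).clip(1e-6)
                obs.append((n,i,ok,q+sub[:,None]*nn,nn))
        def f(pp):
            out=[]
            E=dict(edges(pp))
            for n,i,ok,o,nn in obs: out.append(((proj(n,E[i])-o)@nn)[ok])
            return np.concatenate(out)
        r=least_squares(f,p,loss='soft_l1',f_scale=.3); p=r.x
    fin={(n,i):(int(ok.sum()),round(float(np.median(((proj(n,dict(edges(p))[i])-o)@nn)[ok])),2)) for n,i,ok,o,nn in obs if ok.any()}
    return p,fin
def load(k): return {n:cv2.cvtColor(cv2.imread(f'pics/{n[0]}{k}.png') if k else cv2.imread(f'pics/{n}0.png'),cv2.COLOR_BGR2RGB) for n in('side','top')}
def solvez(n,xy,row): # height on vertical line through xy that projects to given row
    from scipy.optimize import brentq
    return brentq(lambda z:proj(n,[*xy,z])[1]-row,0,.5)
E
python3 - <<'E'
from meas import *
rel(); snap('side','s7');snap('top','t7')
p=[.77,.04,.13,YAW]
for k in (0,6,7):
    q,f=platform(load(k),p); print(k,np.round(q,4),f)
ft,e=tri((341.4,206.8),(310.45,140.4)); print('post front top',ft,e)
print('pointer top back edge z',solvez('side',ft[:2],214.2))
E
```

```text
mouth in gearhead frame mm [-51.6  50.2   6.8] F tool [-1.8  5.6  4.2] T tool [-0.97 -0.63 -0.03] tilt/turn [-0.1  0.2 45.5] q [ 15.  -2. -37. 122.  19.  39. -88.] 18.9
0 [ 0.7994  0.0353  0.0909 -8.4757] {('side', 0): (43, -0.21), ('side', 1): (45, -0.99), ('side', 2): (16, -0.5), ('side', 3): (45, 0.03), ('top', 0): (45, -0.03), ('top', 1): (45, 0.18), ('top', 2): (45, -0.06), ('top', 3): (45, -0.11)}
6 [ 0.7993  0.0353  0.0956 -8.5209] {('side', 0): (38, -0.23), ('side', 1): (45, -0.99), ('side', 2): (17, -0.48), ('side', 3): (45, 0.0), ('top', 0): (45, -0.05), ('top', 1): (45, 0.18), ('top', 2): (45, -0.11), ('top', 3): (43, -0.13)}Traceback (most recent call last):
  File "<stdin>", line 5, in <module>
  File "meas.py", line 31, in platform
    r=least_squares(f,p,loss='soft_l1',f_scale=.3); p=r.x
    return func(*args, **kwargs)
    result = trf(vector_fun.fun, vector_fun.jac, x0, f0, J0, lb, ub, ftol, xtol,
                 gtol, max_nfev, x_scale, loss_function, tr_solver,
                 tr_options.copy(), verbose, callback=callback_wrapped)
    return trf_no_bounds(
      
[... 265 characters left out ...]
~~~~~~~~~~~~~~~^^^^^^^^^^^^^^^^^
    return np.atleast_1d(self.fun(x))
                         ~~~~~~~~^^^
    return self.f(x, *self.args, **self.kwargs)
           ~~~~~~^^^^^^^^^^^^^^^^^^^^^^^^^^^^^^
  File "meas.py", line 29, in f
    for n,i,ok,o,nn in obs: out.append(((proj(n,E[i])-o)@nn)[ok])
                                         ~~~~^^^^^^^^
  File "h.py", line 12, in proj
    c,f,r=cam(n); q=r.inv().apply(np.array(p)-c['position']); return np.array([c['cx']-f*q[...,0]/q[...,2],c['cy']+f*q[...,1]/q[...,2]]).T
          ~~~^^^
  File "h.py", line 7, in cam
    c=viewer.get_calibration(n); f=210/np.tan(np.radians(c['fov_y']/2))
ValueError: time passes only in moves, steps and waits
```

```bash
python3 - <<'E'
import re
s=open('h.py').read()
s=s.replace("""def cam(n):
    c=viewer""","""from functools import lru_cache
@lru_cache(None)
def cam(n):
    c=viewer""")
open('h.py','w').write(s)
E
cat > m.py <<'E'
from meas import *
import sys
def post(): 
    ft,e=tri((341.4,206.8),(310.45,140.4)); print('post front top',ft,e,'pointer top z',solvez('side',ft[:2],214.2))
def H(k,skip=(('side',1),)):
    q,f=platform(load(k),[.7994,.0353,.1,-8.4],skip=skip); print(k,np.round(q,4),f); return q
E
python3 - <<'E'
from m import *
for k in (0,6,7): H(k)
post()
for k in (0,6,7): H(k,(('side',1),('side',2),('side',3)))
a=cv2.imread('pics/s7.png');cv2.imwrite('pics/c7.png',np.hstack([crop(a,322,190,40,40,10),crop(cv2.imread('pics/t7.png'),285,125,40,40,10)]))
for c in (340,341,342,343,344,345): print(c,a[200:226,c].tolist() if 0 else a[200:226,c,2].tolist(), a[200:226,c,1].tolist())
E
```

```text
0 [ 0.7992  0.0354  0.0905 -8.4839] {('side', 0): (43, -0.2), ('side', 2): (16, -0.52), ('side', 3): (45, 0.16), ('top', 0): (45, -0.05), ('top', 1): (45, 0.11), ('top', 2): (45, -0.08), ('top', 3): (45, -0.02)}
6 [ 0.7991  0.0354  0.0952 -8.5354] {('side', 0): (38, -0.21), ('side', 2): (17, -0.66), ('side', 3): (45, 0.16), ('top', 0): (45, -0.04), ('top', 1): (45, 0.1), ('top', 2): (45, -0.1), ('top', 3): (43, -0.01)}
7 [ 0.7991  0.0354  0.1052 -8.4973] {('side', 0): (37, -0.18), ('side', 2): (20, -0.63), ('side', 3): (45, 0.19), ('top', 0): (45, -0.05), ('top', 1): (45, 0.11), ('top', 2): (45, -0.08), ('top', 3): (45, -0.03)}
post front top [ 0.72366051 -0.07112158  0.16953503] 0.00046664357572916295 pointer top z 0.13080870145412346
0 [ 0.7994  0.0355  0.0896 -8.4171] {('side', 0): (43, 0.03), ('top', 0): (45, -0.08), ('top', 1): (45, -0.01), ('top', 2): (45, -0.11), ('top', 3): (45, 0.0)}
6 [ 0.7993  0.0354  0.094  -8.4352] {('side', 0): (40, -0.0), ('top', 0): (45, -0.07), ('top', 1): (45, 0.06), ('top', 2): (45, -0.12), ('top', 3): (43, 0.01)}
7 [ 0.7992  0.0354  0.1044 -8.417 
[... 844 characters left out ...]
47, 96, 157, 196, 208, 182, 142, 138, 152, 158, 153, 135, 101, 118, 169, 169, 125, 87, 75, 74, 73, 70, 72, 73, 73] [89, 90, 120, 171, 207, 216, 188, 145, 142, 156, 162, 157, 141, 101, 57, 34, 39, 58, 73, 78, 77, 76, 73, 75, 75, 76]
344 [41, 42, 62, 95, 126, 140, 130, 139, 187, 216, 223, 221, 199, 145, 107, 130, 134, 104, 77, 69, 69, 70, 71, 68, 70, 69] [90, 88, 97, 120, 145, 154, 139, 144, 191, 221, 228, 227, 206, 150, 83, 48, 52, 64, 71, 74, 73, 73, 74, 72, 73, 72]
345 [43, 42, 43, 51, 65, 71, 83, 142, 214, 238, 240, 240, 230, 168, 101, 86, 92, 81, 72, 70, 69, 70, 69, 70, 68, 69] [90, 89, 89, 91, 99, 98, 97, 147, 219, 241, 243, 243, 234, 175, 101, 63, 65, 70, 73, 74, 72, 73, 72, 72, 72, 71]
```

View pics/c7.png

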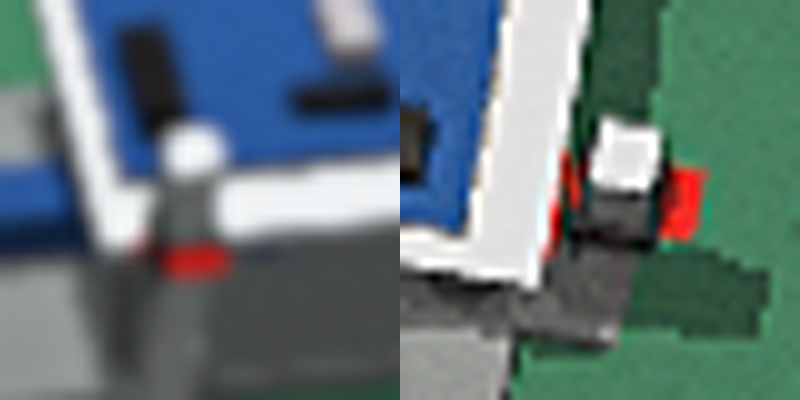

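The crop shows the platform up by about 15 mm, with the red pointer at side rows 214-217 and its outer end at top (314.5,145). Checking consistency of the pointer height from its outer end.

```bash
python3 - <<'E'
from m import *
ft=np.array([.72366,-.07112,.1695])
e=onz('top',(314.55,145.05),.131); r=R.from_euler('z',-8.4,degrees=True)
print('outer end',e,'in lift axes from post front',r.inv().apply(e-ft))
post_back=onz('top',(300+0,0),.1) 
d=-r.inv().apply(e-ft)[1]
for z in (.125,.128,.131,.134):
    b=np.r_[ft[:2],z]; f=b+r.apply([0,-d,0]); print(z,'back',proj('side',b),'front',proj('side',f),'front-6mm',proj('side',f-[0,0,.006]))
q=np.array([.7992,.0354,.1048]); 
print('post in lift frame of platform',r.inv().apply(ft-q))
# post top corners/size from top view: left edge of white top
l=onz('top',(285+19.2-.45,125+15-.45),.1695); print('post top left mid',r.inv().apply(l-ft))
o=env.get_obs(); print(o['time_s'])
E
```

```text
outer end [ 0.72076242 -0.08504035  0.131     ] in lift axes from post front [-0.00083297 -0.0141943  -0.0385    ]
0.125 back [340.30565178 215.28292622] front [341.11815414 218.15763268] front-6mm [340.9795351  219.26860919]
0.128 back [340.37364187 214.72425409] front [341.18777035 217.5996864 ] front-6mm [341.04874269 218.71393786]
0.131 back [340.44183157 214.16394179] front [341.25759223 217.04009177] front-6mm [341.11815414 218.15763268]
0.134 back [340.51022176 213.60198208] front [341.32762069 216.47884147] front-6mm [341.18777035 217.5996864 ]
post in lift frame of platform [-0.05916887 -0.1164124   0.0647    ]
post top left mid [-1.13204616e-03  1.85427311e-02 -2.77555756e-17]
19.0
```

Call:
apply_moves(moves=[[0.055,0.004,0,0,0,0,0],[0.108,0.017,0,0,0,0,0],[0.206,0.067,0,0,0,0,0],[0.283,0.144,0,0,0,0,0],[0.333,0.242,0,0,0,0,0],[0.35,0.35,0,0,0,0,0],[0.333,0.458,0,0,0,0,0],[0.283,0.556,0,0,0,0,0],[0.206,0.633,0,0,0,0,0],[0.108,0.683,0,0,0,0,0],[0,0.7,0,0,0,0,0],[-0.108,0.683,0,0,0,0,0],[-0.206,0.633,0,0,0,0,0],[-0.206,0.633,0,0,0,0,0]])

```text
time_s: 20.4
tool_pos: [0.5898, -0.0032, 0.1567]
tool_rot: [160.8, -17.8, 40.2]
force: [-0.1, -1.4, 0.2]
grip_width: 0.0232
grasp_force: 25.0
```

```bash
python3 -c "
from h import *
rel()"
```

```text
mouth in gearhead frame mm [  6.8 -67.7   7.2] F tool [-0.9  1.1 -0.1] T tool [-0.03 -0.56  0.02] tilt/turn [-0.   0.2 45.5] q [ 26.  -3. -32. 119.   7.  39. -63.] 20.4
```

Call:
apply_moves(moves=[[-0.042,-0.036,0,0,0,0,0],[-0.077,-0.077,0,0,0,0,0],[-0.127,-0.175,0,0,0,0,0],[-0.144,-0.283,0,0,0,0,0],[-0.127,-0.391,0,0,0,0,0],[-0.077,-0.489,0,0,0,0,0],[0,-0.566,0,0,0,0,0],[0.098,-0.616,0,0,0,0,0],[0.206,-0.633,0,0,0,0,0],[0.314,-0.616,0,0,0,0,0],[0.411,-0.566,0,0,0,0,0],[0.411,-0.566,0,0,0,0,0]])

```text
time_s: 21.6
tool_pos: [0.5914, 0.1366, 0.147]
tool_rot: [160.9, -17.8, 40.1]
force: [0.3, -5.0, -1.5]
grip_width: 0.0233
grasp_force: 25.0
```

```bash
python3 - <<'E'
from m import *
rel(); snap('side','s8');snap('top','t8')
H(8); H(8,(('side',1),('side',2),('side',3)))
a=cv2.imread('pics/s8.png');b=cv2.imread('pics/t8.png')
for c in (340,341,342): print(c,a[200:222,c,2].tolist())
cv2.imwrite('pics/c8.png',np.hstack([crop(a,322,190,40,40,10),crop(b,285,125,40,40,10)]))
E
```

```text
mouth in gearhead frame mm [-14.2  70.9   6.6] F tool [-3.3  3.6  1.8] T tool [-0.3  -1.04  0.03] tilt/turn [ 0.1  0.2 45.4] q [ 22.   3. -47. 116.  23.  42. -91.] 21.6
8 [ 0.799   0.0354  0.1274 -8.4541] {('side', 0): (42, -0.23), ('side', 2): (18, -0.69), ('side', 3): (45, 0.17), ('top', 0): (45, -0.04), ('top', 1): (45, 0.11), ('top', 2): (45, -0.06), ('top', 3): (45, -0.01)}
8 [ 0.7992  0.0354  0.1263 -8.3952] {('side', 0): (40, -0.0), ('top', 0): (45, -0.07), ('top', 1): (45, -0.02), ('top', 2): (45, -0.09), ('top', 3): (45, 0.02)}
340 [31, 51, 121, 200, 236, 239, 227, 171, 114, 94, 94, 97, 94, 88, 113, 166, 184, 149, 106, 92, 93, 92]
341 [35, 54, 129, 212, 241, 240, 225, 164, 110, 94, 95, 96, 93, 88, 116, 168, 180, 145, 103, 89, 89, 90]
342 [39, 51, 122, 204, 237, 236, 211, 153, 108, 95, 93, 91, 86, 82, 122, 174, 179, 138, 96, 83, 81, 80]
```

```bash
python3 - <<'E'
from m import *
b=cv2.imread('pics/t8.png').astype(int); a=cv2.imread('pics/s8.png').astype(int)
print('top R-G'); print((b[138:152,298:319,2]-b[138:152,298:319,1]))
print('top G'); print(b[133:147,298:319,1])
print('side R-G'); print((a[211:221,332:350,2]-a[211:221,332:350,1]))
print('side G'); print(a[208:224,332:352,1])
E
```

```text
top R-G
[[ -1   0  -6  64 -31 -42  -8   2   3   4   4   7   3 -48 -64 -61 -64 -54
  -58 -60 -62]
 [ -1  -3 -12 132  13 -23   5   1   1  -1   1   2   7 -51 -68 -63 -65 -59
  -59 -60 -61]
 [  1  -3 -16 176 -51   7   0   0   0   0   1   1   5 -46 -54 -75 -74 -64
  -60 -59 -62]
 [  0  -4 -17 117  14  47  -4   0   1  -1   2   1  -3   7  17  -5 -28 -42
  -68 -60 -58]
 [  0  -4 -15 154  84  36  -3  -1   0   1  -1   0  -4  23 135 235 176  75
  -76 -62 -58]
 [ -1  -8  42  74 147 -16  -5   1  -1   1   0  -1 -11  22 121 209 225 -15
  -74 -61 -59]
 [ -2 -12  56   7 140 -11  -4  -1   2   0  -1  -1 -18  60 111 200 223 -23
  -73 -59 -59]
 [ -3 -15 181   2  96  -9  -1   2  -1   0   0  -6 -11  87 135 196 219 -98
  -71 -59 -54]
 [ -3 -20 187 -40  -8   2   2   2   0   3  -1  -2 -24  93 207 206 148 -91
  -66 -61 -60]
 [ -5 -12 172 -43   0   3   0   0   7  -2   3  -2 -19 144 205 213 132 -82
  -62 -56 -60]
 [ -5  37 125 -17  -1   0   9   0  -5   4   0   5   8 147 154 205 -15 -75
  -64 -60 -59]
 [ -2  -6   3  -1   2   1  -2   2   6   2   0   0 -26 -93 -54 -50 -38 -69
  -57 -60 -59]
 [  1   0  -5  -1   3  -
[... 2835 characters left out ...]
  59  61
   66  71]
 [ 66  63  65  66  58  39  27  30  34  34  37  40  52  66  71  70  70  71
   74  74]
 [ 70  62  59  60  58  50  49  56  58  60  60  59  64  70  73  73  73  73
   75  75]
 [ 72  60  55  56  57  61  73  82  84  83  79  74  71  73  74  74  73  73
   74  73]
 [ 74  61  54  57  61  71  84  93  94  92  86  77  74  74  74  72  72  72
   73  73]
 [ 76  62  55  57  66  76  88  95  96  93  85  78  73  73  73  74  73  74
   72  73]
 [ 77  61  54  59  68  79  89  94  95  93  83  75  73  73  74  72  72  72
   73  72]
 [ 78  61  54  59  70  82  92  94  95  92  83  75  72  72  73  73  72  72
   72  73]
 [ 84  62  55  59  73  86  93  96  98  97  86  76  73  73  72  73  72  72
   72  73]]
```

Call:
apply_moves(moves=[[0.054,0.049,0,0,0,0,0],[0.097,0.108,0,0,0,0,0],[0.127,0.175,0,0,0,0,0],[0.142,0.247,0,0,0,0,0],[0.142,0.32,0,0,0,0,0],[0.127,0.391,0,0,0,0,0],[0.109,0.436,0,0,0,0,0],[0.109,0.436,0,0,0,0,0],[0.109,0.436,0,0,0,0,0]])

```text
time_s: 22.6
tool_pos: [0.654, 0.0819, 0.1825]
tool_rot: [160.7, -18.0, 40.3]
force: [3.7, 1.2, -0.8]
grip_width: 0.0233
grasp_force: 25.0
```

```bash
python3 - <<'E'
from m import *
rel()
for k in ('9','10'):
    snap('side','s'+k);snap('top','t'+k)
    H(k); H(k,(('side',1),('side',2),('side',3)))
a=cv2.imread('pics/s10.png').astype(int)
print('side R-G'); print((a[211:221,332:348,2]-a[211:221,332:348,1]))
print('side G'); print(a[204:222,332:356,1])
q=[.7992,.0354,.1311,-8.4]
print(np.round(proj('side',dict(edges(q))[0])[::3],1).tolist())
E
```

```text
mouth in gearhead frame mm [64.5 25.8  7.9] F tool [3.2 0.7 2.3] T tool [ 0.32  0.23 -0.06] tilt/turn [-0.1 -0.1 45.5] q [ 27.   7. -44. 108.  22.  45. -82.] 22.6
9 [ 0.799   0.0354  0.132  -8.4596] {('side', 0): (45, -0.22), ('side', 2): (18, -0.62), ('side', 3): (45, 0.18), ('top', 0): (45, -0.06), ('top', 1): (45, 0.12), ('top', 2): (45, -0.08), ('top', 3): (37, 0.01)}
9 [ 0.7992  0.0354  0.1309 -8.4275] {('side', 0): (43, -0.04), ('top', 0): (45, -0.07), ('top', 1): (45, 0.06), ('top', 2): (45, -0.11), ('top', 3): (37, 0.02)}
10 [ 0.799   0.0353  0.1321 -8.4721] {('side', 0): (45, -0.23), ('side', 2): (19, -0.63), ('side', 3): (45, 0.18), ('top', 0): (45, -0.06), ('top', 1): (45, 0.11), ('top', 2): (45, -0.08), ('top', 3): (38, 0.01)}
10 [ 0.7992  0.0354  0.131  -8.4372] {('side', 0): (43, -0.05), ('top', 0): (45, -0.08), ('top', 1): (45, 0.01), ('top', 2): (45, -0.11), ('top', 3): (38, 0.02)}
side R-G
[[-12  -9   0  11  16   5  -3  -4  -3  -3  -3  -6  -8 -12 -15 -15]
 [-17 -12  -6   1   2  -1  -4  -5  -5  -6  -6  -6  -8 -15 -19 -20]
 [-17 -15  -7  -3  -2  -2  -3  -3  -1   0   5 
[... 1857 characters left out ...]
 59  64  72  73  73  73  73
   74  74  73  72  72  73]
 [ 74  60  56  56  58  62  73  81  83  83  78  74  71  73  74  74  73  73
   74  74  73  72  73  73]
 [ 77  61  56  57  62  70  86  92  94  93  86  79  74  73  73  74  74  73
   72  73  73  72  72  72]
 [ 77  61  55  57  65  75  88  94  96  93  85  77  73  73  72  72  72  72
   73  73  73  74  73  73]
 [ 76  61  54  59  68  78  89  94  96  91  83  76  72  72  72  73  73  73
   72  73  73  72  73  71]]
[[334.7, 209.3], [337.5, 209.0], [340.2, 208.8], [343.0, 208.5], [345.7, 208.2], [348.4, 208.0], [351.2, 207.7], [353.9, 207.4], [356.6, 207.1], [359.4, 206.9], [362.1, 206.6], [364.8, 206.3], [367.5, 206.1], [370.2, 205.8], [372.9, 205.5]]
```

Call:
apply_moves(moves=[[0,0,0.006,0,0,0,0],[0,0,0.01,0,0,0,0],[0,0,0.01,0,0,0,0]])

```text
time_s: 23.1
tool_pos: [0.6549, 0.083, 0.1816]
tool_rot: [160.7, -18.0, 40.4]
force: [1.0, 1.4, 7.3]
grip_width: 0.023
grasp_force: 25.0
```

```bash
python3 -c "
from h import *
rel()"
```

```text
mouth in gearhead frame mm [64.8 27.1  6.8] F tool [ 3.9  1.7 -6.2] T tool [ 0.1   0.18 -0.03] tilt/turn [-0.1 -0.2 45.5] q [ 27.   7. -44. 108.  22.  45. -82.] 23.1
```

Call:
apply_moves(moves=[[0,0,-0.003,0,0,0,0.5],[0,0,-0.003,0,0,0,0.5],[0,0,-0.003,0,0,0,0.5],[0,0,-0.003,0,0,0,0.5],[0,0,-0.1,0,0,0,0.5],[0,0,-0.25,0,0,0,0.5],[0,0,-0.4,0,0,0,0.3],[0,0,-0.4,0,0,0,0],[0,0,-0.4,0,0,0,0]])

```text
time_s: 24.0
tool_pos: [0.6188, 0.0871, 0.2516]
tool_rot: [160.8, -17.9, 40.3]
force: [-1.0, -0.0, -0.4]
grip_width: 0.0272
grasp_force: 0.0
```

```bash
python3 - <<'E'
from m import *
rel()
snap('side','s11');snap('top','t11')
H(11,(('side',1),('side',2),('side',3)));H(11)
s=Rl.apply([0,0,1]); ax=S+Rl.apply([-.0012,.002,0])
mv(ax+s*.098,tool(45.5)); mv(ax+s*.085,tool(45.5))
E
```

```text
mouth in gearhead frame mm [62.6 25.9 85.6] F tool [-0.9 -0.7 -0.1] T tool [ 0.36 -0.4  -0.  ] tilt/turn [-0.1  0.  45.5] q [ 29.  -2. -45. 107.  11.  51. -73.] 24.0
11 [ 0.7992  0.0354  0.1309 -8.4416] {('side', 0): (43, -0.03), ('top', 0): (45, -0.07), ('top', 1): (45, 0.05), ('top', 2): (45, -0.11), ('top', 3): (45, 0.02)}
11 [ 0.7989  0.0353  0.1323 -8.4703] {('side', 0): (45, -0.27), ('side', 2): (20, -0.65), ('side', 3): (45, 0.17), ('top', 0): (45, -0.05), ('top', 1): (45, 0.13), ('top', 2): (45, -0.05), ('top', 3): (45, 0.0)}
shift [-0.303 -0.14   0.194] turn [-0.001  0.002 -0.   ] mm 77 deg 0.2
shift [-0.302 -0.14   0.259] turn [-0.001  0.002 -0.   ] mm 84 deg 0.2
```

Call:
apply_moves(moves=[[-0.15,-0.07,0,0,0,0,0],[-0.303,-0.14,0,0,0,0,0],[-0.303,-0.14,0.06,0,0,0,0],[-0.303,-0.14,0.12,0,0,0,0],[-0.303,-0.14,0.18,0,0,0,0],[-0.303,-0.14,0.225,0,0,0,0],[-0.303,-0.14,0.25,0,0,0,0],[-0.303,-0.14,0.265,0,0,0,0],[-0.303,-0.14,0.265,0,0,0,0]])

```text
time_s: 25.0
tool_pos: [0.5831, 0.0693, 0.1772]
tool_rot: [160.9, -17.8, 40.3]
force: [-8.6, 0.8, 10.2]
grip_width: 0.0004
grasp_force: 6.6
```

```bash
python3 -c "
from h import *
rel(); print(env.get_obs()['grip_width'])"
```

```text
mouth in gearhead frame mm [ 0.4  3.2 33.1] F tool [ -2.6  -2.1 -12.9] T tool [ 0.7  -1.23 -0.01] tilt/turn [ 0.   0.1 45.5] q [ 31.  -4. -45. 117.  10.  42. -73.] 25.0
0.00037693304540569307
```

Call:
apply_moves(moves=[[0,0,-0.05,0,0,0,0],[0,0,-0.2,0,0,0,0],[0,0,-0.4,0,0,0,0],[0,0,-0.5,0,0,0,0],[0,0,-0.5,0,0,0,0],[0,0,-0.5,0,0,0,0]])

```text
time_s: 25.6
tool_pos: [0.5397, 0.0751, 0.2664]
tool_rot: [160.8, -17.9, 40.3]
force: [0.1, 1.2, 0.1]
grip_width: 0.0004
grasp_force: 0.0
```

```bash
python3 - <<'E'
from m import *
rel(); snap('side','s12');snap('top','t12')
q=H(12,(('side',1),('side',2),('side',3)))
# knob height check: red cap centroid of crank on the shaft in both views
for n in('side','top'):
    im=load(12)[n]; h=cv2.cvtColor(im,cv2.COLOR_RGB2HSV).astype(int); m=((h[...,0]<8)|(h[...,0]>172))&(h[...,1]>130)
    c,_,st,ce=cv2.connectedComponentsWithStats(m.astype(np.uint8))[0:4]
    print(n,[(st[i][:4].tolist(),np.round(ce[i],1).tolist()) for i in range(1,c) if st[i][4]>8 and 240<ce[i][0]<360 and 130<ce[i][1]<225])
ax=S+Rl.apply([-.0012,.002,0])
for a in (5,20,35):
    k=ax+Rl.apply([.07*np.cos(np.radians(a)),.07*np.sin(np.radians(a)),.077]); print(a,proj('side',k),proj('top',k))
E
```

```text
mouth in gearhead frame mm [  0.3   2.7 132.5] F tool [ 0.9 -0.9 -0.1] T tool [ 0.33 -0.38 -0.01] tilt/turn [-0.   0.  45.5] q [ 29. -16. -39. 114.  -2.  53. -63.] 25.6
12 [ 0.7992  0.0354  0.1309 -8.45  ] {('side', 0): (43, -0.03), ('top', 0): (45, -0.07), ('top', 1): (45, 0.05), ('top', 2): (45, -0.11), ('top', 3): (45, 0.02)}
side [([304, 171, 8, 11], [307.9, 176.4]), ([338, 214, 7, 4], [341.3, 215.6])]
top [([301, 139, 3, 7], [301.7, 142.0]), ([311, 142, 5, 7], [312.5, 144.8]), ([248, 159, 10, 12], [252.4, 164.4])]
5 [309.73082232 179.68280046] [259.6389618  163.41060918]
20 [308.00035249 176.8807143 ] [252.86389136 163.69622343]
35 [305.29045427 174.9077515 ] [246.47735689 165.69462273]
```

```bash
python3 -c "
from h import *
print(env.sign_off())"
```

```text
the job is handed in; nothing more can be done
None
```

The crank is fully home and left on the shaft. The platform top measures 130.9 mm against about 131 mm (±1.5 mm) for the pointer top. The pointer did not move, and the job was handed in at about 26 s with the hand clear.

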